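# Bring in the kiln switches one by one and snap the dust guard on

## Task

On the test kiln's sloping switch console, push the off bar to clear whatever was left on, then switch the three sections on one at a time from the bottom key up: bottom, middle, top, each pushed fully home, without forcing it, so that it stays in when you let go. Then pick up the white dust guard by its two pinch ears, squeeze them, fit the guard gently, flat inside the raised rim round the keys, and let go so that its hooks spring out under the rim. Leave the vase left of the console, the cone pack and the white jar where they stand.

Things in the scene. Friction and masses are not known exactly. Their poses are not given: they have to be found in the camera images.
- console: kiln switch console: grey steel desk box, fixed, 175 deep, 108 wide, 155 high behind, 100 in front; its panel slopes up away from the robot, 0.32 rad from level. Origin: centre of its underside, z up, +x to its high back, +y left as one faces it. Panel axes = its axes turned -0.32 rad about y (x up the slope, z square out of the panel); panel centre at (-4, 0, 128) mm in its axes
- panel_seat (a point): centre of the panel's face, panel axes. On the centre line at panel x = -54, -12, 22, 56 mm lie the off bar and the bottom, middle and top key. A rim 9 mm high round them has an opening 158 (x) by 74 (y) mm; along its long sides the top 3 mm is a lip, with a groove 4 mm deep and 6 mm high under it
- off_bar_face (a point): centre of the face of the off bar, the lowest of the four: a narrow black bar, 20 up the slope by 56 mm across, with three small ribs; face 12 mm off the panel when out; the point moves with the bar
- key_bottom_face (a point): centre of the face of the bottom section key (just above the off bar): black, 26 up the slope by 46 mm across; face 12 mm off the panel when out, 5 mm when latched in; the point moves with the key
- key_middle_face (a point): the same of the middle key
- key_top_face (a point): the same of the top key
- off_bar (a joint): how far the off bar is pushed in (m), square into the panel: 0 out; it takes 6 to 10 N to 0.0085, where it meets a rubber bumper (4 N more per mm), and ends hard at 0.0115. It springs back by itself. From about half its travel on it releases every key
- key_bottom (a joint): how far the bottom key is pushed in (m): 0 out; about 5 N takes it to 0.0085, where it meets a rubber bumper (4 N more per mm), hard end at 0.0115. Once past about 7.5 mm a latch catches, and when let go it stays in at 0.007; pushed less far it springs out again. Only the off bar releases it. At the start it may be in or out
- key_middle (a joint): the same for the middle key; in or out at the start
- key_top (a joint): the same for the top key; latched in at the start
- guard: loose dust guard: white plastic cover, 152 long (x), 70 wide (y), 20 high, open underneath, about 100 g, standing on the table open side down. Origin: centre of its underside, z up. Two upright pinch ears stand on its top, outer faces at y = +25 and -25 mm. It fits with its underside on the panel inside the rim, long axis up the slope, either way round, with 2 to 3 mm play on each side
- guard_grip (a point): the point midway between the two ears, 36 mm above the guard's underside (guard axes). The ears are 40 long (x), 5 thick, and reach from 22 to 45 mm above the underside; fully squeezed their outer faces are 41 mm apart
- tab_left (a joint): how far the ear at +y is squeezed in (m): 0 free, 0.0045 at its stop (about 6 N); it springs back. It carries a hook at the guard's long side, 26 long (x), 1.5 to 5 mm above the underside, which reaches to y = 39.5 mm when free and 35 mm when squeezed; free, it catches under the rim's lip
- tab_right (a joint): the same for the ear and hook at -y
- vase: bystander: painted china vase, 80 across, 105 high, on the table left of the console; origin under its centre
- cone_pack: bystander: three pyrometric cones on a clay foot, 92 x 28 x 63, behind the vase; origin under its centre
- jar_white: bystander: white glaze jar with a dark lid, far left on the table, 69 across, 85 high; origin under its centre

How it is judged:
On the way, in this order (a step that is already met when the one before it is completed fails the run):
1. the off bar has released all three keys: each is out (value of joint each of key_bottom, key_middle, key_top below 0.0015 m), for 0.05 s.
2. the bottom key alone stays latched in, with nothing pushing it (value of joint key_bottom above 0.006 m and value of joint each of key_middle, key_top below 0.0015 m and contact force between the fingers and console below 0.3 N), for 0.1 s.
3. the bottom and middle keys stay latched in, the top key is still out (value of joint each of key_bottom, key_middle above 0.006 m and value of joint key_top below 0.0015 m and contact force between the fingers and console below 0.3 N), for 0.1 s.
4. all three keys stay latched in (value of joint each of key_bottom, key_middle, key_top above 0.006 m and contact force between the fingers and console below 0.3 N), for 0.1 s.
At the end, for the whole second after the job is handed in: All three keys are latched in (over 6 mm) and the off bar is out; the guard lies at rest flat on the panel inside the rim (within 6 mm of the panel's centre, under 2 mm above it, square to it), both tabs sprung out under the rim (squeezed under 2 mm) (value of joint each of key_bottom, key_middle, key_top above 0.006 m and value of joint off_bar below 0.0015 m and distance between guard and panel_seat below 0.006 m and z of guard in the frame of panel_seat below 0.002 m and angle between the z axis of guard and the z axis of panel_seat, either way round below 0.05 rad and angle between the x axis of guard and the x axis of panel_seat, either way round below 0.08 rad and value of joint each of tab_left, tab_right below 0.002 m and linear speed of guard below 0.01 m/s); the robot touches nothing.
It fails at once if a key, the off bar or the console is forced by the fingers (more than 40 N) (contact force between the fingers and console above 40 N).
It fails at once if the guard is forced onto the console (more than 60 N) (contact force between guard and console above 60 N).
It fails at once if the vase, the cone pack or the white jar is disturbed (moved more than 15 mm) (distance of any of vase, cone_pack, jar_white from where it was at the start of the episode above 0.015 m).
It also fails if it takes over 66 s, if anything falls off the work surface, if the arm or the gripper's body presses on something with over 40 N, if the wrist force passes 120 N, or if a joint passes its speed limit or range.

## Robot

A 6-joint arm with a two-finger parallel gripper is mounted at the origin on a cart in front of the work surface, level with it; the furniture and walls round the work are solid. World frame = base frame: x ahead of the robot, y to its left, z up, the work surface at z = 0. Lengths are in m, angles in rad, forces in N, time in s.
With the tool pointing down it reaches from about 0.35 to 0.85 m from the base axis. Payload 8.1 kg.
Tool frame: the origin (TCP) lies on the mounting face of the last link; the fingertips stand 186 mm ahead of it and the grasp point (between the pads) lies 167 mm ahead of it (robot.finger_overhang is the distance from the TCP to the fingertips, in m); z points along the fingers, y is the line along which they close (so a half turn about z gives the same grasp; the last joint's range is limited). The gripper opens to 93 mm and grips with 3 to 60 N. Pads are 15 mm wide; open, the fingers measure 128 mm over their backs; the gripper's body (75 mm by 188 mm) begins 65 mm behind the grasp point.
Start: joints at [1.223, 0.13, 1.488, -0, 1.523, -0.085], TCP at [0.156, 0.579, 0.405] pointing down, gripper open.
Joint ranges: [-2.96, 2.96], [-0.89, 2.26], [0.02, 2.5], [-1.34, 4.48], [0, 2.73], [-2.66, 2.66]. Speed limits (rad/s): [2.39, 2.39, 2.79, 3.14, 3.14, 3.14].

## Interface

Orientations are given as a rotation vector (axis times angle).
In Python, from plant import readout, read_camera, get_calibration, job, robot gives the robot as it stands.
- The arm moves only by the shell command python3 -m handwheel 'ROWS' [FORCE]. ROWS is JSON, a list of rows, each a list of 5 numbers: the shift along the world's x, y, z in cm, then the turn about the world's z in rad, then the closure, from 0 (fully open) to 1 (shut). In form: [[tx, ty, tz, spin, gripper], ...]. A call has 1 to 10 rows; each row shifts and turns the commanded pose from where the row before left it; what a row does not reach is not made up. A row lasts 1/8 s, in which the tool goes at most 62.5 mm and 10.7 degrees, less where a joint would pass 70% of its speed; a pose out of reach is approached as far as the arm can. A call is refused whole if a number of a shift passes 6.25 or a number of a turn 0.188, either way. A call with a gripper value outside its range is refused whole. The fingers move at their own pace and stop on an object; FORCE is the grip in N (left out, the last holds). Time passes only in rows, so rows that do not move let the fingers close. It gives the time, the measured TCP pose, the force, the opening and the grip force at its end, in the units of the state.
- readout.read_state(): the state, without advancing time (a new reading comes with each control period).
- read_camera(name): name is "scene" or "top" or "wrist"; returns the picture (384x512x3 uint8, red, green, blue); there is no depth.
- get_calibration(name): a dict with "fovy" (degrees; the focal length in pixels is half the picture's height over the tangent of half this angle, whatever the lens; pixels are square), "cx", "cy" (the principal point, pixels), "pose" (4x4, takes a point from camera to world coordinates). Camera axes: x right, y down, z forward; pixel columns grow to the right and rows downward; lengths in m; the calibration is good to about 2 mm. A picture is of the moment at which its call begins: read the wrist's pose just before it. get_calibration takes no time and is no camera call; for the wrist camera it gives the pose at the moment of the call.
- job.close_job(): hands the job in; it is judged then, once.
The state is a dict: "t": time; "q": joint angles; "dq": joint speeds; "joint_torque": joint torques, N m; "tool_pos": TCP position; "orientation": TCP orientation; "force": force on the tool from outside, world axes, zero at the start; "wrist_torque": the same for the moment, N m; "opening": finger opening in m; "gripper_force": force on a finger pad.
Only numpy, scipy, OpenCV 4.12 (cv2) and the standard library are available. Lean on these libraries where they do the work, as an engineer would, in place of code of your own. Each camera call takes 0.05 s, during which the arm holds its last target. There are 200 camera calls.

## Working session

There is one attempt and no reset: what is moved stays moved. The work goes in short steps, Python scripts to look and compute and a shell command to move; the robot and the scene stay as the last step left them, time stands still between calls to the robot, and variables do not carry over. Pictures are saved under pics/ and viewed, at most 10 in all, crops included, and the job is handed in when it is done.

```bash
mkdir -p pics; ls; python3 - <<'E'
from plant import readout, read_camera, get_calibration
import cv2,numpy as np
print(readout.read_state())
for n in("scene","top","wrist"):
    c=get_calibration(n); print(n,c["fovy"],c["cx"],c["cy"],np.round(c["pose"],4).tolist())
    cv2.imwrite(f"pics/{n}0.png",read_camera(n)[:,:,::-1])
a=cv2.imread("pics/scene0.png");b=cv2.imread("pics/top0.png")
cv2.imwrite("pics/both0.png",cv2.resize(np.vstack([a,b]),(800,1200))[:600]); cv2.imwrite("pics/top0b.png",cv2.resize(b,(800,600)))
E
```

```text
pics
{'t': 0.0, 'q': array([ 1.22262517e+00,  1.31150339e-01,  1.48925333e+00, -2.88038878e-05,
        1.52299942e+00, -8.54066231e-02]), 'dq': array([-0.00018107,  0.00021473, -0.00128964,  0.00112497,  0.00025143,
        0.00036895]), 'joint_torque': array([-2.33260354e-03, -5.59837425e+01, -4.91757274e+01,  7.67346891e-02,
        3.54565296e-02, -1.50091469e-04]), 'tool_pos': array([0.15576161, 0.57919738, 0.40370786]), 'orientation': array([-4.11513476e-01, -3.11415851e+00,  2.78665064e-03]), 'force': array([-0.89799525, -0.64318887,  0.02991828]), 'wrist_torque': array([-0.01091229, -0.01768819,  0.00121899]), 'gripper_force': 0.0, 'opening': 0.09309794500364227}
scene 45.88310851799713 248.60932062327683 198.42686457784933 [[-0.7999, -0.3625, 0.4782, -0.1742], [-0.6001, 0.4902, -0.6321, 1.1008], [-0.0053, -0.7926, -0.6097, 1.0173], [0.0, 0.0, 0.0, 1.0]]
top 46.41618350232861 261.006439166517 190.79447606487562 [[-0.0294, -0.9954, 0.0908, 0.4103], [-0.9995, 0.0281, -0.0151, 0.1765], [0.0125, -0.0912, -0.9958, 1.4856], [0.0, 0.0, 0.0, 1.0]]
wrist 70.23357397278365 255.12502523339685 189.4321183136695 [[0.2594, 0.9209, 0.2909, 0.0749], [0.9658, -0.2468, -0.0799, 0.6015], [-0.0018, 0.3017, -0.9534, 0.3828], [0.0, 0.0, 0.0, 1.0]]
```

View pics/both0.png

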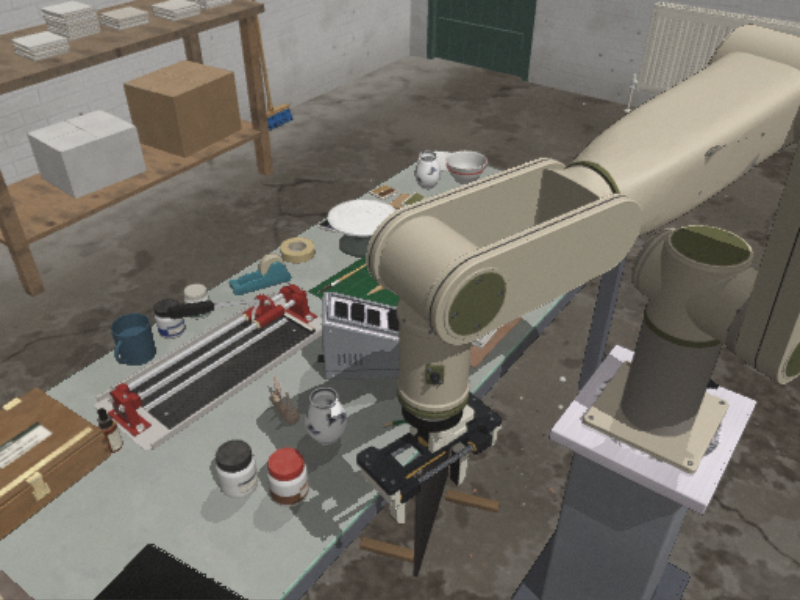

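View pics/top0b.png

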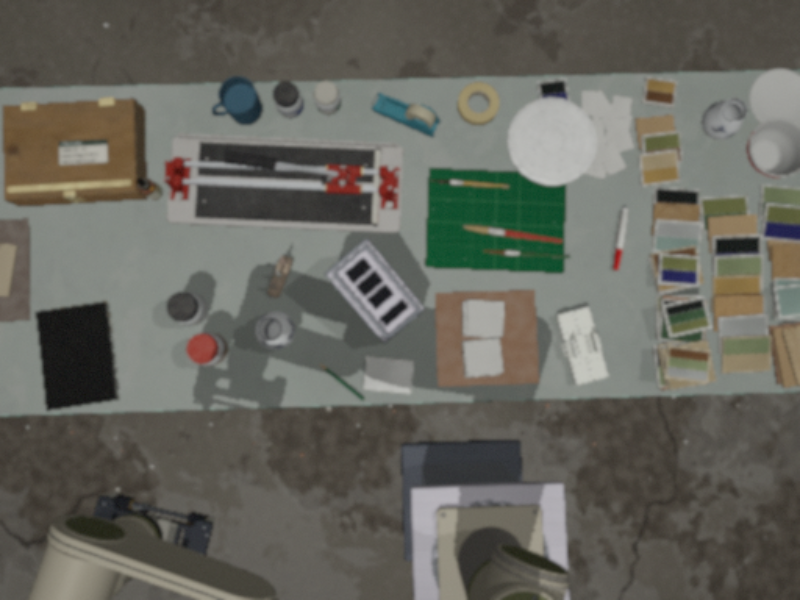

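The first picture (scene) shows the console at about (360,335), half hidden by the arm, with the vase at (325,415). In the top view, the console's four black keys run from (358,270) to (395,303), with the off bar lower right. The guard is at (582,345).

```bash
cat > h.py <<'E'
import numpy as np,cv2
from plant import readout, read_camera, get_calibration
from scipy.spatial.transform import Rotation as R
def ray(c,uv):
    uv=np.atleast_2d(uv).astype(float); f=192/np.tan(np.radians(c["fovy"]/2)); P=np.array(c["pose"])
    d=np.c_[(uv[:,0]-c["cx"])/f,(uv[:,1]-c["cy"])/f,np.ones(len(uv))]@P[:3,:3].T
    return P[:3,3],d
def onz(c,uv,z):
    o,d=ray(c,uv); z=np.broadcast_to(z,(len(d),)); return o+d*((z-o[2])/d[:,2])[:,None]
def proj(c,p):
    P=np.array(c["pose"]); f=192/np.tan(np.radians(c["fovy"]/2)); q=(np.atleast_2d(p)-P[:3,3])@P[:3,:3]
    return np.c_[f*q[:,0]/q[:,2]+c["cx"],f*q[:,1]/q[:,2]+c["cy"]]
def blobs(mask,lo,hi):
    n,l,s,c=cv2.connectedComponentsWithStats(mask.astype(np.uint8)); out=[]
    for i in range(1,n):
        if lo<s[i,4]<hi:
            cs,_=cv2.findContours((l==i).astype(np.uint8),0,2); out.append((c[i],s[i,4],cv2.minAreaRect(cs[0])))
    return out
def toolyaw():
    s=readout.read_state(); M=R.from_rotvec(s["orientation"]).as_matrix(); return s,np.arctan2(M[1,1],M[0,1]),M
E
python3 - <<'E'
from h import *
im=cv2.imread("pics/top0.png"); c=get_calibration("top")
roi=np.zeros(im.shape[:2],bool); roi[150:222,205:275]=1
for b in blobs((im.max(2)<70)&roi,10,400): print("dark",b[0].round(1),b[1],np.round(b[2][1],1),b[2][2], onz(c,b[0],.14).round(4)[0])
roi[:]=0; roi[190:252,350:395]=1
for b in blobs((im.min(2)>175)&roi,50,3000):
  print("white",b); print(onz(c,b[0],.02).round(4), onz(c,cv2.boxPoints(b[2]),.02).round(4).tolist())
s,y,M=toolyaw(); print("tool y yaw",y); print(onz(c,[[175,213],[181,175],[118,196]],.05).round(3))
E
```

```text
dark [229.  172.6] 89 [ 6.4 13.4] 45.0 [0.5911 0.2515 0.14  ]
dark [236.2 180.9] 96 [ 6.9 13.6] 50.19443130493164 [0.5651 0.2301 0.14  ]
dark [243.1 189.2] 86 [ 6.4 12.7] 45.0 [0.5393 0.2099 0.14  ]
dark [252.  199.4] 82 [ 4.8 16.5] 49.398704528808594 [0.5079 0.1841 0.14  ]
white (array([372.68545994, 221.58160237]), np.int32(674), ((372.7215270996094, 220.99066162109375), (45.10820770263672, 19.745227813720703), 74.57783508300781))
[[ 0.4324 -0.2085  0.02  ]] [[0.4984, -0.1608, 0.02], [0.5139, -0.2245, 0.02], [0.3706, -0.2563, 0.02], [0.3554, -0.1931, 0.02]]
tool y yaw 1.3079894690582354
[[0.478 0.432 0.05 ]
 [0.6   0.411 0.05 ]
 [0.537 0.613 0.05 ]]
```

```bash
python3 -m handwheel '[[0.5,-1,3,-0.18,1],[2,-3,3,-0.18,1],[3,-4,0,-0.18,1],[3,-4,0,-0.18,1],[3,-4,0,-0.18,1],[3,-4,0,-0.18,1],[3,-4,0,-0.18,1],[3,-4,0,-0.18,1],[3,-4,0,-0.18,1],[3,-4,0,-0.18,1]]' 10
python3 -m handwheel '[[3,-4,0,-0.18,1],[3,-2,0,-0.18,1],[2,0,0,-0.04,1],[0,0,0,0,1],[0,0,0,0,1],[0,0,0,0,1]]'
python3 - <<'E'
from h import *
im=read_camera("wrist")[:,:,::-1]; cv2.imwrite("pics/w1.png",im); s,y,M=toolyaw(); print(s["q"].round(2),s["tool_pos"],y,s["force"],s["opening"],M[:,2])
import pickle; pickle.dump(get_calibration("wrist"),open("w1.pkl","wb"))
E
```

```text
t: 1.4
tool_pos: [0.4215, 0.2179, 0.4646]
orientation: [-2.7, -1.606, -0.0]
force: [1.0, 1.2, 0.2]
opening: 0.0014
gripper_force: 0.0
t: 2.15
tool_pos: [0.5002, 0.1598, 0.4649]
orientation: [-2.962, -1.048, -0.0]
force: [0.8, 0.5, -0.3]
opening: 0.0004
gripper_force: 0.0
[ 0.21 -0.09  1.6   0.    1.63  1.1 ] [0.50023063 0.15983774 0.46490641] -0.890617142367634 [ 0.29531245  0.43252833 -0.15521154] 0.00028889417436376934 [ 1.59443799e-04  1.28606501e-04 -9.99999979e-01]
```

View pics/w1.png

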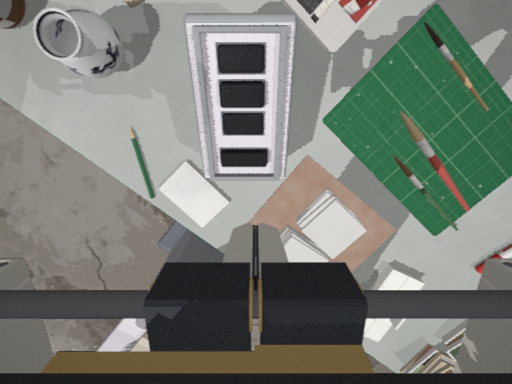

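The wrist view shows the four black faces: top (241,58), middle (243,94), bottom (243,123), off bar (244,158). The fingertip is at (256,232).

```bash
cat >> h.py <<'E'
a=.32; RP=R.from_rotvec([0,-a,0]).as_matrix()
def panel(p,pp):  # pp in panel axes (m) -> world; p=(x,y,yaw)
    q=np.atleast_2d(pp)@RP.T+[-.004,0,.128]; Z=R.from_rotvec([0,0,p[2]]).as_matrix(); return q@Z.T+[p[0],p[1],0]
E
python3 - <<'E'
from h import *
import pickle
from scipy.optimize import least_squares
from itertools import product
im=cv2.imread("pics/w1.png"); c=pickle.load(open("w1.pkl","rb"))
roi=np.zeros(im.shape[:2],bool); roi[35:175,212:275]=1
bs=sorted(blobs((im.max(2)<75)&roi,150,3000),key=lambda b:-b[0][1])
uv=np.array([b[2][0] for b in bs]); print(uv.round(1).tolist(),[np.round(b[2][1],1).tolist() for b in bs])
it=cv2.imread("pics/top0.png"); ct=get_calibration("top"); roi[:]=0; roi[150:222,205:275]=1
uvt=np.array([b[2][0] for b in sorted(blobs((it.max(2)<70)&roi,10,400),key=lambda b:-b[0][1])])
xs=[-.054,-.012,.022,.056]
for mb in product([.012,.005],repeat=2):
    pp=np.c_[xs,[0]*4,[.012,*mb,.005]]
    o=[]
    for cc,u in((c,uv),(ct,uvt)):
        r=least_squares(lambda p:(proj(cc,panel(p,pp))-u).ravel(),[.55,.216,.68]); o.append((r.x.round(4).tolist(),np.round(r.fun,1).tolist()))
    print(mb,o)
E
```

```text
[[243.5, 157.0], [242.5, 123.5], [242.0, 93.5], [240.5, 58.0]] [[16.0, 45.0], [21.0, 39.0], [25.0, 44.0], [28.0, 47.0]]
(0.012, 0.012) [([0.5553, 0.2217, 0.6838], [0.1, 1.3, 0.1, 1.3, -0.4, -0.0, 0.2, -2.0]), ([0.5541, 0.2214, 0.6867], [0.2, 0.2, 0.1, 0.1, -0.0, 0.0, -0.3, -0.3])]
(0.012, 0.005) [([0.5548, 0.2215, 0.6843], [0.1, 1.7, 0.0, 1.8, -0.2, -1.5, 0.1, -1.5]), ([0.5539, 0.2211, 0.6858], [0.2, 0.3, 0.2, 0.2, -0.3, -0.2, -0.2, -0.3])]
(0.005, 0.012) [([0.5548, 0.2214, 0.683], [0.0, 1.8, 0.2, -0.6, -0.5, 0.6, 0.2, -1.4]), ([0.5538, 0.2211, 0.6874], [0.3, 0.3, -0.2, -0.2, 0.1, 0.1, -0.2, -0.2])]
(0.005, 0.005) [([0.5543, 0.2212, 0.6835], [-0.0, 2.2, 0.2, -0.1, -0.3, -0.9, 0.1, -0.8]), ([0.5536, 0.2208, 0.6866], [0.4, 0.4, -0.1, -0.1, -0.2, -0.1, -0.1, -0.2])]
```

```bash
python3 - <<'E'
from h import *
p=(.5545,.2213,.684); ux=np.array([np.cos(p[2]),np.sin(p[2]),0])
for n,x in zip(("off","bot","mid","top"),(-.054,-.012,.022,.056)):
    t=lambda h:(panel(p,[x+.003,0,h])[0]-.0075*ux+[0,0,.186])
    print(n,"h22",t(.022).round(4),"h12",t(.012).round(4))
n=panel(p,[0,0,-.001])-panel(p,[0,0,0]); print("1mm inward",n*100,"cm; 1cm up panel",(panel(p,[.01,0,0])-panel(p,[0,0,0]))*100)
E
```

```text
off h22 [0.5027 0.1791 0.3188] h12 [0.5051 0.1811 0.3093]
bot h22 [0.5336 0.2043 0.3321] h12 [0.536  0.2062 0.3226]
mid h22 [0.5586 0.2247 0.3427] h12 [0.5611 0.2266 0.3333]
top h22 [0.5836 0.245  0.3534] h12 [0.5861 0.247  0.344 ]
1mm inward [[ 0.02438052  0.01987741 -0.09492354]] cm; 1cm up panel [[0.73570618 0.59982022 0.31456656]]
```

```bash
python3 -m handwheel '[[0.25,1.9,-5,0,1],[0,0,-5,0,1],[0,0,-4.6,0,1],[0,0,0,0,1],[0,0,0,0,1]]'
python3 -m handwheel '[[0.24,0.2,-0.95,0,1],[0,0,0,0,1],[0,0,0,0,1]]'
python3 -m handwheel '[[0.05,0.04,-0.19,0,1],[0.05,0.04,-0.19,0,1],[0,0,0,0,1],[0,0,0,0,1]]'
```

```text
t: 2.82
tool_pos: [0.5038, 0.1787, 0.3209]
orientation: [2.962, 1.047, 0.004]
force: [-0.1, 0.1, 0.2]
opening: 0.0006
gripper_force: 0.0
t: 3.2
tool_pos: [0.5062, 0.1805, 0.3103]
orientation: [2.962, 1.046, 0.003]
force: [0.6, 0.5, 2.7]
opening: 0.0002
gripper_force: 1.0
t: 3.7
tool_pos: [0.5072, 0.1813, 0.3066]
orientation: [2.962, 1.046, 0.003]
force: [0.4, 0.9, 5.6]
opening: 0.0005
gripper_force: 2.6
```

```bash
python3 -m handwheel '[[0.05,0.04,-0.19,0,1],[0.03,0.03,-0.14,0,1],[0,0,0,0,1],[0,0,0,0,1]]'
python3 -m handwheel '[[0.02,0.02,-0.1,0,1],[0,0,0,0,1],[0,0,0,0,1]]'
```

```text
t: 4.2
tool_pos: [0.508, 0.182, 0.3033]
orientation: [2.962, 1.046, 0.003]
force: [0.9, 0.8, 6.3]
opening: 0.0007
gripper_force: 2.9
t: 4.58
tool_pos: [0.5082, 0.1822, 0.3024]
orientation: [2.962, 1.046, 0.003]
force: [-0.1, 0.5, 6.9]
opening: 0.0004
gripper_force: 3.3
```

```bash
python3 -m handwheel '[[-0.44,-0.37,1.76,0,1],[0,0,0.5,0,1],[3.09,2.52,1.32,0,1],[0,0,0,0,1],[0,0,0,0,1]]'
python3 - <<'E'
from h import *
im=read_camera("wrist")[:,:,::-1]; cv2.imwrite("pics/w2.png",im)
E
```

```text
t: 5.2
tool_pos: [0.5339, 0.2034, 0.3365]
orientation: [2.962, 1.046, -0.002]
force: [-0.5, 0.8, -0.4]
opening: 0.0006
gripper_force: 0.0
```

View pics/w2.png

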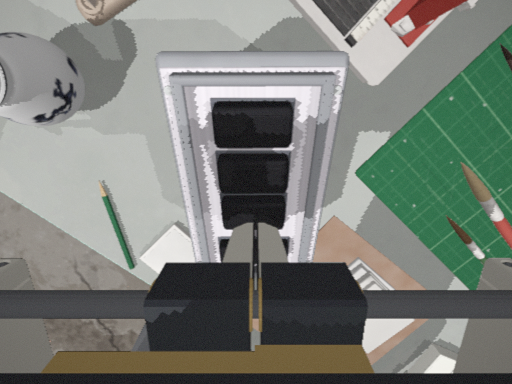

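The picture shows the top key at (253,123), the middle at (253,173) and the bottom just beyond the fingertip at (253,210). Their side faces are visible, so they are out. The finger is centred on the keys.

```bash
python3 -m handwheel '[[0.34,0.32,-1.33,0,1],[0,0,0,0,1],[0,0,0,0,1]]'
python3 -m handwheel '[[0.05,0.04,-0.19,0,1],[0.05,0.04,-0.19,0,1],[0.04,0.03,-0.15,0,1],[0,0,0,0,1],[0,0,0,0,1]]'
```

```text
t: 5.62
tool_pos: [0.5372, 0.2066, 0.3232]
orientation: [2.962, 1.046, -0.003]
force: [-1.4, -2.0, 1.5]
opening: 0.0006
gripper_force: 1.0
t: 6.25
tool_pos: [0.5391, 0.208, 0.3183]
orientation: [-2.962, -1.046, -0.001]
force: [-1.3, -1.1, 0.3]
opening: 0.0003
gripper_force: 0.9
```

```bash
python3 -m handwheel '[[0,0,0,0,1]]'; python3 -m handwheel '[[0.05,0.04,-0.19,0,1],[0,0,0,0,1],[0,0,0,0,1]]'; python3 -m handwheel '[[0.02,0.02,-0.1,0,1],[0,0,0,0,1],[0,0,0,0,1]]'
```

```text
t: 6.38
tool_pos: [0.5392, 0.208, 0.3184]
orientation: [-2.962, -1.046, -0.001]
force: [-1.3, -0.6, 1.2]
opening: 0.0004
gripper_force: 0.8
t: 6.75
tool_pos: [0.5396, 0.2084, 0.3167]
orientation: [2.962, 1.046, 0.001]
force: [-1.3, -1.2, 4.1]
opening: 0.0007
gripper_force: 2.0
t: 7.12
tool_pos: [0.5398, 0.2085, 0.3156]
orientation: [2.962, 1.046, 0.001]
force: [-2.1, -1.2, 4.1]
opening: 0.0007
gripper_force: 2.5
```

```bash
python3 -m handwheel '[[0.02,0.02,-0.1,0,1],[0,0,0,0,1],[0,0,0,0,1]]';python3 -m handwheel '[[0.01,0.01,-0.05,0,1],[0,0,0,0,1],[0,0,0,0,1]]'
```

```text
t: 7.5
tool_pos: [0.5401, 0.2087, 0.3148]
orientation: [2.962, 1.046, 0.001]
force: [-3.2, -1.9, 6.2]
opening: 0.0004
gripper_force: 3.5
t: 7.88
tool_pos: [0.5401, 0.2088, 0.3145]
orientation: [2.962, 1.046, 0.001]
force: [-3.5, -1.5, 6.7]
opening: 0.0005
gripper_force: 4.0
```

```bash
python3 -m handwheel '[[-0.3,-0.25,1.2,0,1],[-0.3,-0.25,1.2,0,1],[0,0,0,0,1],[2.5,2.04,1.07,0,1],[0,0,0,0,1],[0,0,0,0,1]]'
python3 - <<'E'
from h import *
im=read_camera("wrist")[:,:,::-1]; cv2.imwrite("pics/w3.png",im)
E
```

```text
t: 8.62
tool_pos: [0.5587, 0.224, 0.348]
orientation: [2.962, 1.046, -0.002]
force: [-0.6, -0.3, -0.6]
opening: 0.0005
gripper_force: 0.0
```

View pics/w3.png

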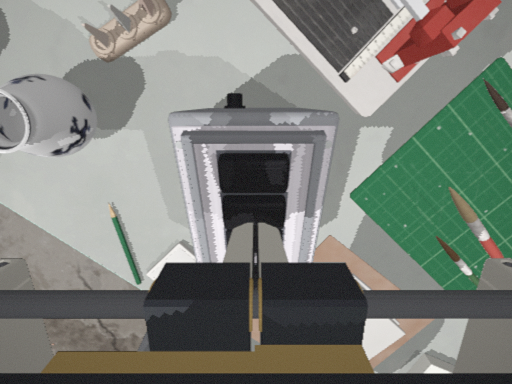

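The picture shows the top key at (253,172) and the middle key just beyond the fingertip at (253,207); the fingers hide the bottom key.

```bash
python3 -m handwheel '[[0.4,0.32,-1.38,0,1],[0.05,0.04,-0.19,0,1],[0.05,0.04,-0.19,0,1],[0,0,0,0,1],[0,0,0,0,1]]'; python3 -m handwheel '[[0.05,0.04,-0.19,0,1],[0.05,0.04,-0.19,0,1],[0,0,0,0,1],[0,0,0,0,1]]'; python3 -m handwheel '[[0.03,0.03,-0.1,0,1],[0,0,0,0,1],[0,0,0,0,1]]'
```

```text
t: 9.3
tool_pos: [0.5638, 0.228, 0.3308]
orientation: [2.962, 1.046, -0.001]
force: [-2.1, -2.0, 2.0]
opening: 0.0003
gripper_force: 1.6
t: 9.8
tool_pos: [0.565, 0.229, 0.3271]
orientation: [2.962, 1.046, -0.001]
force: [-3.9, -3.8, 3.6]
opening: 0.0007
gripper_force: 2.0
t: 10.18
tool_pos: [0.5653, 0.2292, 0.3263]
orientation: [2.962, 1.046, -0.0]
force: [-4.2, -3.1, 4.4]
opening: 0.0006
gripper_force: 2.6
```

```bash
python3 -m handwheel '[[0,0,-0.08,0,1],[0,0,0,0,1],[0,0,0,0,1]]'; python3 -m handwheel '[[0,0,-0.06,0,1],[0,0,0,0,1],[0,0,0,0,1]]'
```

```text
t: 10.55
tool_pos: [0.5654, 0.2293, 0.3258]
orientation: [2.962, 1.046, 0.0]
force: [-4.2, -3.6, 5.2]
opening: 0.0006
gripper_force: 3.3
t: 10.92
tool_pos: [0.5654, 0.2293, 0.3254]
orientation: [2.962, 1.046, 0.001]
force: [-4.0, -3.3, 6.8]
opening: 0.0003
gripper_force: 3.8
```

```bash
python3 -m handwheel '[[-0.3,-0.25,1.2,0,1],[-0.3,-0.25,1.2,0,1],[-4,-3.5,4,0,1],[-4,-3.5,4,0,1],[0,0,0,0,1],[0,0,0,0,1]]'
python3 - <<'E'
from h import *
s,y,M=toolyaw(); print(s["tool_pos"])
im=read_camera("wrist")[:,:,::-1]; c=get_calibration("wrist");cv2.imwrite("pics/w4.png",cv2.resize(im[40:240,150:370],(660,600)))
from scipy.optimize import least_squares
p=(.5545,.2213,.684)
for x in(-.054,-.012,.022,.056): print(proj(c,panel(p,[[x,0,.012],[x,0,.005]])).round(1).tolist())
E
```

```text
t: 11.68
tool_pos: [0.4842, 0.1586, 0.4246]
orientation: [-2.962, -1.045, -0.003]
force: [0.6, -1.5, 0.7]
opening: 0.0008
gripper_force: 0.0
[0.48422202 0.15857168 0.42463645]
[[250.7, 154.3], [250.8, 151.1]]
[[250.1, 114.9], [250.2, 112.2]]
[[249.5, 77.0], [249.6, 75.0]]
[[248.8, 32.2], [249.0, 31.2]]
```

View pics/w4.png

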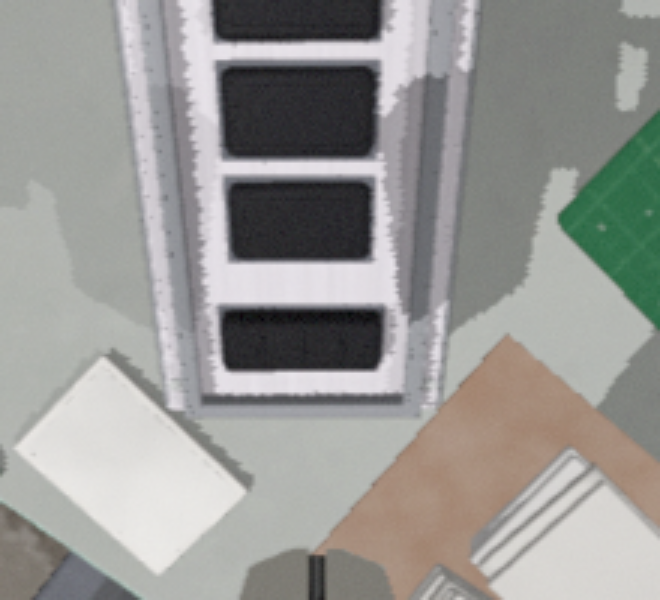

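The crop shows the bottom key (300,220) and middle key (298,110) sitting flush with a visible grey collar round each, so both are latched. The off bar at (302,340) is raised, and the top key is at the upper edge.

```bash
python3 -m handwheel '[[3.5,3,0,0,1],[3.5,3,0,0,1],[3,2.6,-2.5,0,1],[0,0,-4,0,1],[0,0,0,0,1],[0,0,0,0,1]]'; python3 -m handwheel '[[0.3,0.25,-1.2,0,1],[0.05,0.04,-0.19,0,1],[0.05,0.04,-0.19,0,1],[0.05,0.04,-0.19,0,1],[0,0,0,0,1],[0,0,0,0,1]]'
```

```text
t: 12.48
tool_pos: [0.5843, 0.2448, 0.3592]
orientation: [-2.962, -1.046, 0.001]
force: [1.3, 0.7, 0.9]
opening: 0.0007
gripper_force: 0.0
t: 13.22
tool_pos: [0.5888, 0.2483, 0.3419]
orientation: [2.962, 1.046, 0.002]
force: [-0.9, -1.1, 5.4]
opening: 0.0007
gripper_force: 2.7
```

```bash
python3 -m handwheel '[[0.05,0.04,-0.19,0,1],[0.04,0.03,-0.15,0,1],[0,0,0,0,1],[0,0,0,0,1]]'; python3 -m handwheel '[[0.02,0.02,-0.1,0,1],[0,0,0,0,1],[0,0,0,0,1]]'; python3 -m handwheel '[[0.02,0.02,-0.08,0,1],[0,0,0,0,1],[0,0,0,0,1]]'
```

```text
t: 13.72
tool_pos: [0.5897, 0.249, 0.3381]
orientation: [-2.962, -1.046, -0.001]
force: [1.2, 1.3, 5.0]
opening: 0.0003
gripper_force: 2.0
t: 14.1
tool_pos: [0.59, 0.2492, 0.3372]
orientation: [2.962, 1.046, 0.001]
force: [1.4, -0.3, 4.6]
opening: 0.0003
gripper_force: 2.3
t: 14.48
tool_pos: [0.5901, 0.2494, 0.3366]
orientation: [2.962, 1.046, 0.001]
force: [0.4, 0.1, 6.6]
opening: 0.0002
gripper_force: 3.1
```

```bash
python3 -m handwheel '[[0.01,0.01,-0.08,0,1],[0,0,0,0,1],[0,0,0,0,1]]'; python3 -m handwheel '[[-0.3,-0.25,1.2,0,1],[-0.3,-0.25,1.2,0,1],[-4,-3.5,4,0,1],[-4,-3.5,4,0,1],[-3,-2.6,2,0,1],[0,0,0,0,0],[0,0,0,0,0]]'
python3 - <<'E'
from h import *
im=read_camera("wrist")[:,:,::-1]; c=get_calibration("wrist");cv2.imwrite("pics/w5.png",im)
p=(.5545,.2213,.684)
for b in sorted(blobs((im.max(2)<75)&(np.arange(384)[:,None]<200)&(abs(np.arange(512)-250)<40),150,3000),key=lambda b:-b[0][1]): print(b[2][0],b[2][1])
for x,w in((-.054,.028),(-.012,.023),(.022,.023),(.056,.023)):
    for h in(.012,.005):
        q=proj(c,panel(p,[[x,0,h],[x,-w,h],[x,w,h]])); print(q[0].round(1),np.linalg.norm(q[1]-q[2]).round(1),end=" ")
    print()
E
```

```text
t: 14.85
tool_pos: [0.5903, 0.2494, 0.336]
orientation: [2.962, 1.046, 0.002]
force: [0.1, -1.1, 7.1]
opening: 0.0005
gripper_force: 3.8
t: 15.72
tool_pos: [0.4789, 0.1528, 0.4542]
orientation: [-2.962, -1.045, -0.0]
force: [-0.0, 0.4, -0.1]
opening: 0.0157
gripper_force: 0.0
(250.0, 141.0) (18.0, 48.0)
(249.16685485839844, 104.17202758789062) (23.63286781311035, 42.30057907104492)
(249.0, 70.5) (27.0, 46.0)
(248.0, 31.5) (31.0, 50.0)
[250.1 142.5] 49.6 [250.2 139.8] 48.7 
[249.5 105.7] 44.2 [249.6 103.5] 43.4 
[248.9  70.9] 47.6 [249.1  69.2] 46.6 
[248.3  30.4] 51.5 [248.4  29.5] 50.3
```

```bash
python3 - <<'E'
import cv2,numpy as np
a=cv2.imread("pics/w1.png")[30:180,200:290];b=cv2.imread("pics/w5.png")[5:155,205:295]
cv2.imwrite("pics/cmp.png",cv2.resize(np.hstack([a,b]),(720,600),interpolation=cv2.INTER_CUBIC))
E
```

```text
(no output)
```

View pics/cmp.png

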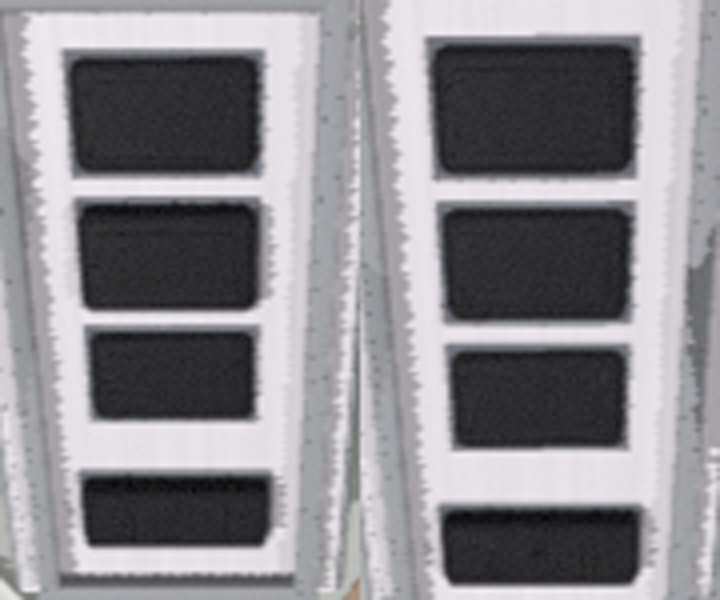

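In the side-by-side crop, the left (start) shows the middle key out with a dark upper side, and the top and bottom keys in with a collar. The right (now) shows all three keys collared, so latched, and the off bar out. I'll check the released state in the earlier picture too, because the bottom key's push force started low.

```bash
python3 - <<'E'
import cv2,numpy as np
a=cv2.imread("pics/w2.png")[90:240,190:320];b=cv2.imread("pics/w3.png")[110:260,190:320]
cv2.imwrite("pics/cmp2.png",cv2.resize(np.hstack([a,b]),(800,460),interpolation=cv2.INTER_CUBIC))
E
```

```text
(no output)
```

View pics/cmp2.png

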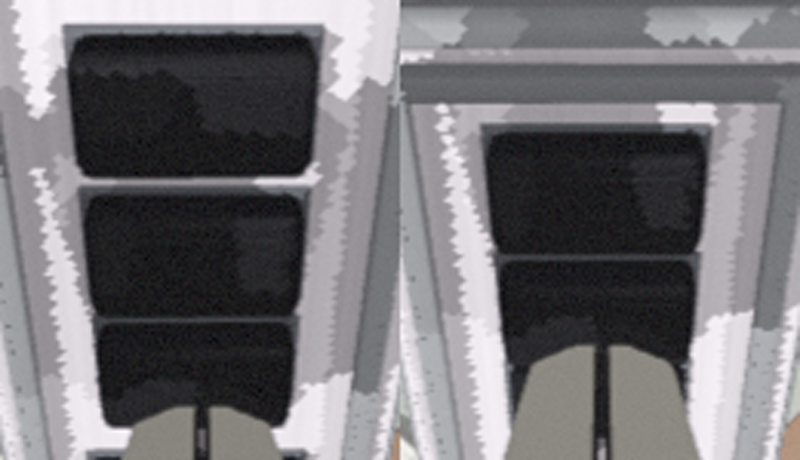

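In the crop, all three keys were out after the off bar (left half), so the sequence holds. On to the guard.

```bash
python3 -m handwheel '[[-1.4,-5.3,0,-0.07,0],[-1.5,-5.3,0,-0.07,0],[-1.5,-5.3,0,-0.07,0],[-1.5,-5.3,0,-0.07,0],[-1.5,-5.3,0,-0.06,0],[-1.5,-5.3,0,-0.06,0],[-1.5,-5.5,0,-0.06,0],[0,0,0,0,0],[0,0,0,0,0]]'
python3 - <<'E'
from h import *
import pickle
s,y,M=toolyaw(); print(s["tool_pos"],y,s["opening"])
c=get_calibration("wrist"); im=read_camera("wrist")[:,:,::-1]; cv2.imwrite("pics/g1.png",im); pickle.dump(c,open("g1.pkl","wb"))
for b in blobs((im.min(2)>170),400,30000): print(b)
E
```

```text
t: 16.9
tool_pos: [0.3754, -0.2202, 0.4534]
orientation: [-3.121, -0.343, 0.002]
force: [0.4, -0.0, 0.1]
opening: 0.0926
gripper_force: 0.0
[ 0.37541809 -0.22019513  0.45339794] -1.3520197653905044 0.09259339486875137
(array([106.60205055,  34.95016691]), np.int32(4194), ((108.25, 35.25), (83.484130859375, 62.296875), 18.434946060180664))
(array([439.89498433,  44.08934169]), np.int32(638), ((437.18768310546875, 40.03940963745117), (64.65496826171875, 57.89791488647461), 22.166345596313477))
(array([34.60927152, 51.09437086]), np.int32(604), ((31.80000114440918, 53.899993896484375), (21.913463592529297, 76.92073059082031), 26.56505012512207))
(array([293.01646452, 120.59349677]), np.int32(19375), ((307.5080871582031, 122.48571014404297), (186.3170928955078, 216.95669555664062), 29.511497497558594))
(array([91.06042296, 97.24652568]), np.int32(3310), ((90.5, 97.0), (64.0, 59.0), 90.0))
(array([ 6.62929746, 99.25859492]), np.int32(669), ((7.5, 100.0), (50.0, 15.0), 90.0))
(array([420.99133141, 179.43254056]), np.int32(4499), ((445.3958740234375, 149.83953857421875), (166.27801513671875, 154.85289001464844), 12.011478424072266))
(array([470.51839179, 148.51411463]), np.int32(1169), ((468.8612060546875, 150.57281494140625), (43.95185852050781, 86.35027313232422), 82.303955078125))
(array([ 51.47120419, 251.09798055]), np.int32(1337), ((54.526123046875, 254.21531677246094), (76.11409759521484, 23.680519104003906), 10.437475204467773))
(array([160.56775908, 346.9530558 ]), np.int32(2258), ((158.0, 345.5), (53.0, 58.0), 90.0))
```

View pics/g1.png

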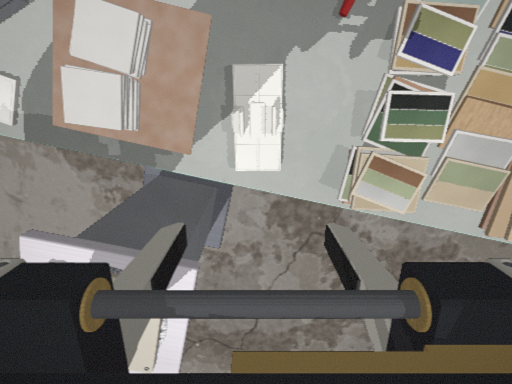

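The guard is at about x 233–282, y 63–171, with its ears near (240,120) and (277,120) and its long axis along the image's vertical.

```bash
python3 - <<'E'
from h import *
import pickle
c=pickle.load(open("g1.pkl","rb")); im=cv2.imread("pics/g1.png")
print(im[40,250],im[100,220],im[90,240],im[150,275])
for th in(195,210):
    roi=np.zeros(im.shape[:2],bool); roi[50:185,222:295]=1
    m=cv2.morphologyEx(((im.min(2)>th)&roi).astype(np.uint8),cv2.MORPH_CLOSE,np.ones((5,5)))
    for b in blobs(m,1500,9000):
        print(th,b); q=onz(c,cv2.boxPoints(b[2]),.02); print(q.round(4)[:,:2].tolist(),q.mean(0),[np.linalg.norm(q[i]-q[i-1]).round(4) for i in range(4)])
        e=q[1]-q[0]; e2=q[2]-q[1]; print(np.arctan2(e[1],e[0]),np.arctan2(e2[1],e2[0]))
E
```

```text
[124 131 125] [128 133 132] [180 185 185] [237 244 244]
195 (array([260.30767167, 128.6263412 ]), np.int32(3728), ((256.5, 117.0), (106.0, 51.0), 90.0))
[[0.5012, -0.157], [0.5165, -0.2258], [0.3707, -0.2629], [0.3535, -0.1857]] [ 0.43546542 -0.20784151  0.02      ] [np.float64(0.1504), np.float64(0.0705), np.float64(0.1504), np.float64(0.079)]
-1.3518644064990473 -2.892671477252595
210 (array([260.53623188, 129.24693423]), np.int32(3588), ((257.0, 118.0), (104.0, 50.0), 90.0))
[[0.499, -0.1588], [0.514, -0.2264], [0.3707, -0.2629], [0.3538, -0.1873]] [ 0.43438719 -0.20883558  0.02      ] [np.float64(0.1479), np.float64(0.0693), np.float64(0.1479), np.float64(0.0775)]
-1.3518521382789872 -2.892671477252595
```

```bash
python3 - <<'E'
from h import *
import pickle
c=pickle.load(open("g1.pkl","rb")); im=cv2.imread("pics/g1.png")
roi=np.zeros(im.shape[:2],bool); roi[50:185,222:295]=1
m=cv2.morphologyEx(((im.min(2)>158)&roi).astype(np.uint8),cv2.MORPH_CLOSE,np.ones((5,5)))
for r in(70,80,90,120,150,160): print(r,np.flatnonzero(m[r])[[0,-1]])
for k in(240,250,260,275): print(k,np.flatnonzero(m[:,k])[[0,-1]])
# edge lines: left/right limits per row away from the hooks
rows=np.r_[70:98,142:166]
def ed(i,rows): return np.array([[np.flatnonzero(m[r])[i]+(1 if i else 0)-.5,r] for r in rows],float)
L,Rr=[onz(c,ed(i,rows),.02)[:,:2] for i in(0,-1)]
cols=np.arange(239,279)
T,B=[onz(c,np.array([[k,np.flatnonzero(m[:,k])[i]+(1 if i else 0)-.5] for k in cols],float),.02)[:,:2] for i in(0,-1)]
for n,P in zip("LRTB",(L,Rr,T,B)):
    v=cv2.fitLine(P.astype(np.float32),cv2.DIST_HUBER,0,.01,.001).ravel(); print(n,np.arctan2(v[1],v[0]),np.median(P,0).round(4))
th=.22
for th in(.22,.23,.24):
    u=np.array([np.cos(th),np.sin(th)]);w=np.array([-u[1],u[0]])
    x=[np.median(P@u) for P in(T,B)]; y=[np.median(P@w) for P in(L,Rr)]
    print(th,"len",x[0]-x[1],"wid",y[0]-y[1],"ctr",(np.mean(x)*u+np.mean(y)*w).round(4))
E
```

```text
70 [233 294]
80 [233 294]
90 [234 294]
120 [222 294]
150 [222 294]
160 [222 294]
240 [ 65 184]
250 [ 64 184]
260 [ 64 184]
275 [ 64 184]
L 0.031324822 [ 0.4615 -0.1659]
R 0.26273596 [ 0.4804 -0.2534]
T -1.3518677 [ 0.51   -0.1939]
B -1.3510239 [ 0.3399 -0.2325]
0.22 len 0.1744223451694783 wid 0.08799645098245273 ctr [ 0.4266 -0.2203]
0.23 len 0.17436343475774468 wid 0.08777865495415121 ctr [ 0.4267 -0.2209]
0.24 len 0.17428708814783767 wid 0.08755208113350293 ctr [ 0.4269 -0.2214]
```

```bash
python3 - <<'E'
from h import *
im=cv2.imread("pics/g1.png").min(2)
for r in(75,95,150,165): print(r,im[r,226:242].tolist(),im[r,274:292].tolist())
for k in(242,256,272): print(k,im[58:72,k].tolist(),im[162:180,k].tolist())
E
```

```text
75 [104, 107, 105, 107, 105, 108, 126, 159, 177, 184, 184, 182, 182, 180, 182, 183] [236, 237, 237, 237, 236, 237, 230, 222, 210, 136, 123, 147, 175, 179, 177, 176, 175, 178]
95 [108, 113, 111, 111, 109, 109, 108, 144, 171, 167, 167, 169, 168, 168, 171, 168] [217, 216, 218, 218, 216, 215, 226, 218, 154, 127, 148, 175, 180, 179, 179, 177, 178, 180]
150 [176, 167, 168, 166, 166, 166, 165, 168, 182, 210, 228, 240, 239, 239, 239, 239] [238, 237, 237, 237, 233, 234, 221, 147, 126, 150, 177, 175, 176, 176, 176, 176, 175, 176]
165 [183, 180, 175, 166, 164, 164, 165, 165, 161, 202, 234, 234, 240, 240, 240, 240] [237, 237, 237, 236, 227, 221, 218, 181, 176, 178, 178, 178, 178, 178, 178, 180, 179, 177]
242 [125, 124, 125, 128, 126, 130, 158, 169, 184, 181, 183, 182, 181, 182] [241, 240, 240, 239, 240, 240, 240, 230, 241, 187, 180, 182, 181, 181, 180, 181, 182, 181]
256 [124, 126, 127, 125, 127, 132, 156, 175, 183, 183, 182, 182, 180, 181] [237, 236, 237, 237, 230, 236, 234, 228, 219, 184, 179, 180, 180, 181, 179, 180, 180, 179]
272 [123, 126, 127, 121, 124, 138, 187, 173, 180, 180, 182, 181, 180, 181] [237, 237, 238, 238, 237, 237, 236, 225, 221, 183, 179, 180, 178, 181, 181, 181, 179, 180]
```

```bash
python3 - <<'E'
from h import *
import pickle
c=pickle.load(open("g1.pkl","rb"))
L=onz(c,[[232.7,75],[233,95],[234.7,150],[234.9,165]],.02)[:,:2];Rr=onz(c,[[282.6,75],[282,95],[280.6,150],[280.5,165]],.02)[:,:2]
T=onz(c,[[242,63.6],[257,63.6],[272,63.7]],.02)[:,:2];B=onz(c,[[242,170.6],[257,170.6],[272,170.6]],.02)[:,:2]
for P in(L,Rr,T,B):
    v=cv2.fitLine(P.astype(np.float32),cv2.DIST_L2,0,.01,.001).ravel(); print(np.arctan2(v[1],v[0]))
for th in(.2,.21,.22,.23):
    u=np.array([np.cos(th),np.sin(th)]);w=np.array([-u[1],u[0]])
    x=[np.mean(P@u) for P in(T,B)]; y=[np.mean(P@w) for P in(L,Rr)]
    print(th,"len",x[0]-x[1],"wid",y[0]-y[1],"ctr",(np.mean(x)*u+np.mean(y)*w).round(4))
E
```

```text
0.22255982
0.22370651
-1.3549304
-1.351139
0.2 len 0.1517499912782726 wid 0.06985998271152866 ctr [ 0.4356 -0.2096]
0.21 len 0.15177465273753243 wid 0.06986998433246555 ctr [ 0.4356 -0.2096]
0.22 len 0.15178413685799697 wid 0.06987299901319377 ctr [ 0.4356 -0.2095]
0.23 len 0.15177844269126217 wid 0.06986902645224813 ctr [ 0.4356 -0.2095]
```

```bash
python3 -m handwheel '[[3,0.6,-4,0,0],[3,0.5,-5,0,0],[0,0,-5,0,0],[0,0,-5,0,0],[0,0,-3,0,0],[0,0,0,0,0],[0,0,0,0,0]]' 12
python3 - <<'E'
from h import *
s,y,M=toolyaw(); print(s["tool_pos"],y,s["opening"],s["force"])
E
```

```text
t: 17.82
tool_pos: [0.4359, -0.2087, 0.2359]
orientation: [3.122, 0.346, 0.002]
force: [-0.1, -0.2, 0.1]
opening: 0.0933
gripper_force: 0.0
[ 0.43592808 -0.20872503  0.23588721] -1.3501571931253158 0.0932890647882049 [-0.07232231 -0.20255905  0.13231538]
```

```bash
python3 -m handwheel '[[0,-0.08,-1.5,0,0],[0,0,-1.1,0,0],[0,0,0,0,0],[0,0,0,0,0]]' 12; python3 -m handwheel '[[0,0,0,0,0.4],[0,0,0,0,0.55],[0,0,0,0,0.7],[0,0,0,0,1],[0,0,0,0,1],[0,0,0,0,1],[0,0,0,0,1]]' 12
```

```text
t: 18.32
tool_pos: [0.4349, -0.2102, 0.2085]
orientation: [-3.123, -0.343, 0.0]
force: [0.8, 0.2, -0.3]
opening: 0.093
gripper_force: 0.0
t: 19.2
tool_pos: [0.435, -0.2102, 0.2086]
orientation: [3.123, 0.343, 0.0]
force: [-0.6, 0.4, 2.6]
opening: 0.0404
gripper_force: 12.0
```

```bash
python3 -m handwheel '[[0,0,1,0,1],[0,0,3,0,1],[0,0,5,0,1],[0,0,5,0,1],[0,0,5,0,1],[0,0,4,0,1],[0,0,0,0,1],[0,0,0,0,1],[0,0,0,0,1]]'
python3 - <<'E'
from h import *
p=(.5545,.2213,.684); ux=np.array([np.cos(p[2]),np.sin(p[2]),0])
gx=.0007
for xe in(.0755,):
  E=panel(p,[xe,0,0])[0]; print("level contact",(E-(.076+gx)*ux+[0,0,.2086]).round(4))
  for t in np.linspace(0,.32,5):
    v=R.from_rotvec([0,-t,0]).apply([-.076-gx,0,.0416]); print(t,(E+v[0]*ux+[0,0,v[2]+.167]).round(4))
s,y,M=toolyaw(); print(s["tool_pos"],y,s["force"])
E
```

```text
t: 20.32
tool_pos: [0.4346, -0.2099, 0.4366]
orientation: [-3.121, -0.343, 0.004]
force: [-0.4, 0.2, -1.2]
opening: 0.0404
gripper_force: 12.0
level contact [0.5475 0.2156 0.3603]
0.0 [0.5475 0.2156 0.3603]
0.08 [0.5451 0.2136 0.3541]
0.16 [0.5431 0.212  0.3476]
0.24 [0.5415 0.2107 0.3409]
0.32 [0.5404 0.2098 0.3341]
[ 0.43455445 -0.20989516  0.43659369] -1.3520151874114978 [-0.40009932  0.2092294  -1.21044953]
```

```bash
python3 -m handwheel '[[0.4,1.5,0,0.02,1],[0.8,3.1,0,0.04,1],[0.8,3.1,0,0.04,1],[0.8,3.1,0,0.04,1],[0.8,3.1,0,0.04,1],[0.8,3.1,0,0.04,1],[0.8,3.1,0,0.04,1],[0.8,3.1,0,0.04,1],[0.8,3.1,0,0.04,1],[0.8,3.1,0,0.04,1]]'
python3 -m handwheel '[[0.8,3.1,0,0.04,1],[0.8,3.1,0,0.04,1],[0.8,3.1,0,0.003,1],[0.8,2.9,0,0,1],[0.5,1.0,-1,0,1],[0,0,0,0,1],[0,0,0,0,1],[0,0,0,0,1]]'
python3 - <<'E'
from h import *
s,y,M=toolyaw(); print(s["tool_pos"],y,s["force"])
c=get_calibration("wrist"); im=read_camera("wrist")[:,:,::-1]; cv2.imwrite("pics/f1.png",im)
p=(.5545,.2213,.684)
# expected pixel places: rim inner corners, finger gap at tip
print("rim top",proj(c,panel(p,[[.079,.037,.009],[.079,-.037,.009],[-.079,.037,.009],[-.079,-.037,.009]])).round(1).tolist())
print("desk edge y=+-54",proj(c,panel(p,[[.02,.054,0],[.02,-.054,0]])).round(1).tolist())
t=s["tool_pos"]; print("tip",proj(c,t+M[:,2]*.186).round(1), "grip",proj(c,t+M[:,2]*.167).round(1))
E
```

```text
t: 21.58
tool_pos: [0.5107, 0.0859, 0.4377]
orientation: [-3.0, -0.93, 0.002]
force: [-0.3, 0.2, -1.1]
opening: 0.0406
gripper_force: 12.0
t: 22.58
tool_pos: [0.5479, 0.2151, 0.4288]
orientation: [2.961, 1.049, 0.0]
force: [-0.6, 0.4, -2.0]
opening: 0.0406
gripper_force: 12.0
[0.54790345 0.21506176 0.4287679 ] -0.889986334787041 [-0.60296521  0.39444381 -1.96201332]
rim top [[211.0, 113.1], [296.1, 112.8], [223.7, 240.5], [285.0, 240.3]]
desk edge y=+-54 [[201.2, 166.2], [306.7, 165.9]]
tip [[254.6 236.6]] grip [[254.6 251.2]]
```

```bash
python3 -m handwheel '[[0,0.05,-3,0.003,1],[0,0,-2.5,0,1],[0,0,0,0,1],[0,0,0,0,1],[0,0,0,0,1]]'
python3 - <<'E'
from h import *
s,y,M=toolyaw(); print(s["tool_pos"],y,s["force"])
c=get_calibration("wrist"); im=np.ascontiguousarray(read_camera("wrist")[:,:,::-1]); cv2.imwrite("pics/f2.png",im)
p=(.5545,.2213,.684)
print("rim top",proj(c,panel(p,[[.079,.037,.009],[.079,-.037,.009],[-.079,.037,.009],[-.079,-.037,.009]])).round(1).tolist())
print("desk",proj(c,panel(p,[[.084,.054,0],[.084,-.054,0]])).round(1).tolist())
t=s["tool_pos"]; print("tip",proj(c,t+M[:,2]*.186).round(1))
yx=np.array([np.cos(y),np.sin(y),0]); tx=np.array([-yx[1],yx[0],0])*1.; u=t-[0,0,.2086]
print("guard top corners",proj(c,[u+.0767*tx+[0,0,.02]+k*.035*yx for k in(-1,1)]).round(1).tolist(),"bottom",proj(c,[u+.0767*tx+k*.035*yx for k in(-1,1)]).round(1).tolist())
cv2.imwrite("pics/f2c.png",cv2.resize(im[60:260,155:355],(600,600),interpolation=cv2.INTER_CUBIC))
E
```

```text
t: 23.25
tool_pos: [0.5484, 0.2164, 0.3753]
orientation: [2.959, 1.054, 0.004]
force: [-0.4, -0.1, -1.1]
opening: 0.0403
gripper_force: 12.0
[0.5483943  0.21637094 0.37531457] -0.8861647486563823 [-0.36011811 -0.05335231 -1.06204057]
rim top [[200.5, 118.1], [308.5, 118.2], [218.3, 267.1], [290.7, 267.1]]
desk [[177.5, 106.4], [331.5, 106.6]]
tip [[254.7 236.6]]
guard top corners [[195.6, 119.0], [313.1, 119.1]] bottom [[201.8, 117.5], [306.9, 117.5]]
```

View pics/f2c.png

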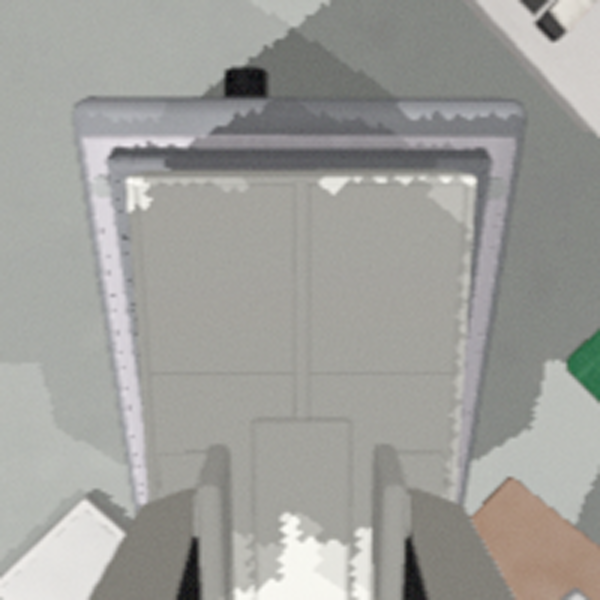

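The crop shows the guard's far edge from (127,175) to (476,175), just inside the rim, which runs from (110,150) to (490,150). The guard sits about 0.5 mm right of the desk's centre line (299 against 301.5). I'll correct that and lower.

```bash
python3 -m handwheel '[[-0.12,-0.04,-0.6,0,1],[0,0,-0.5,0,1],[0,0,0,0,1],[0,0,0,0,1]]'; python3 -m handwheel '[[0,0,-0.2,0,1],[0,0,0,0,1],[0,0,0,0,1]]'; python3 -m handwheel '[[-0.02,-0.01,-0.2,0,1],[0,0,0,0,1],[0,0,0,0,1]]'
```

```text
t: 23.8
tool_pos: [0.5467, 0.216, 0.3623]
orientation: [-2.959, -1.055, 0.0]
force: [-0.5, 0.2, -0.6]
opening: 0.0403
gripper_force: 12.0
t: 24.18
tool_pos: [0.5467, 0.216, 0.3605]
orientation: [2.959, 1.055, -0.0]
force: [-0.3, -0.5, -1.0]
opening: 0.0405
gripper_force: 12.0
t: 24.55
tool_pos: [0.5465, 0.2159, 0.3584]
orientation: [2.959, 1.055, -0.0]
force: [-1.3, -1.1, -0.7]
opening: 0.0405
gripper_force: 12.0
```

```bash
python3 -m handwheel '[[-0.08,-0.07,-0.21,0,1],[-0.08,-0.07,-0.22,0,1],[0,0,0,0,1],[0,0,0,0,1]]'; python3 -m handwheel '[[-0.1,-0.08,-0.32,0,1],[-0.1,-0.08,-0.33,0,1],[0,0,0,0,1],[0,0,0,0,1]]';  python3 -m handwheel '[[-0.08,-0.06,-0.33,0,1],[-0.08,-0.06,-0.34,0,1],[0,0,0,0,1],[0,0,0,0,1]]'
```

```text
t: 25.05
tool_pos: [0.5448, 0.2145, 0.354]
orientation: [-2.959, -1.055, 0.001]
force: [0.4, -1.1, -0.3]
opening: 0.0406
gripper_force: 12.0
t: 25.55
tool_pos: [0.5428, 0.2128, 0.3474]
orientation: [2.959, 1.055, -0.001]
force: [-0.1, 0.3, -0.1]
opening: 0.0406
gripper_force: 12.1
t: 26.05
tool_pos: [0.5412, 0.2116, 0.3407]
orientation: [-2.959, -1.055, 0.001]
force: [1.1, 0.6, -1.3]
opening: 0.0402
gripper_force: 12.9
```

```bash
python3 -m handwheel '[[-0.05,-0.04,-0.23,0,1],[-0.03,-0.04,-0.25,0,1],[0,0,0,0,1],[0,0,0,0,1]]'; python3 -m handwheel '[[-0.02,-0.01,-0.13,0,1],[0,0,0,0,1],[0,0,0,0,1]]'; python3 -m handwheel '[[0,0,-0.08,0,1],[0,0,0,0,1],[0,0,0,0,1]]'
python3 - <<'E'
from h import *
c=get_calibration("wrist"); im=np.ascontiguousarray(read_camera("wrist")[:,:,::-1]); cv2.imwrite("pics/f3.png",im)
p=(.5545,.2213,.684)
for n,z in(("seated guard top",.02),):print(n,proj(c,panel(p,[[.076,.035,z],[.076,-.035,z]])).round(1).tolist())
print("rim",proj(c,panel(p,[[.079,.037,.009],[.079,-.037,.009]])).round(1).tolist())
g=im.mean(2).astype(int)
for k in(235,255,275): print(k,g[100:175:1,k].tolist())
E
```

```text
t: 26.55
tool_pos: [0.5405, 0.2109, 0.3361]
orientation: [-2.959, -1.055, 0.0]
force: [-0.5, 1.2, -0.9]
opening: 0.04
gripper_force: 12.8
t: 26.92
tool_pos: [0.5404, 0.2108, 0.335]
orientation: [2.959, 1.055, 0.001]
force: [0.3, -0.4, -0.1]
opening: 0.0402
gripper_force: 12.5
t: 27.3
tool_pos: [0.5404, 0.2108, 0.3344]
orientation: [2.959, 1.055, 0.001]
force: [-0.1, -0.2, 4.2]
opening: 0.0403
gripper_force: 12.5
seated guard top [[186.8, 115.5], [325.5, 115.7]]
rim [[186.4, 102.4], [325.8, 102.6]]
235 [171, 167, 163, 158, 150, 179, 232, 230, 178, 160, 146, 142, 143, 142, 142, 141, 143, 143, 142, 144, 143, 143, 166, 221, 240, 241, 226, 240, 237, 187, 176, 179, 179, 178, 179, 179, 178, 168, 152, 151, 151, 149, 151, 151, 151, 149, 152, 150, 151, 151, 149, 153, 151, 151, 151, 152, 148, 151, 151, 151, 152, 149, 152, 149, 150, 151, 152, 152, 151, 150, 152, 151, 148, 150, 152]
255 [168, 167, 164, 157, 150, 176, 232, 234, 230, 219, 152, 141, 144, 142, 141, 144, 145, 143, 140, 141, 142, 144, 166, 224, 237, 201, 229, 242, 241, 240, 242, 240, 241, 241, 241, 237, 215, 184, 180, 179, 163, 151, 149, 150, 152, 152, 152, 152, 151, 150, 151, 152, 150, 151, 152, 149, 150, 152, 147, 151, 150, 151, 151, 151, 152, 152, 151, 152, 151, 152, 151, 150, 152, 152, 152]
275 [168, 165, 163, 161, 151, 179, 233, 229, 214, 157, 139, 142, 143, 142, 143, 142, 142, 143, 142, 146, 137, 144, 165, 226, 240, 242, 225, 223, 223, 223, 222, 223, 223, 223, 222, 224, 218, 163, 150, 149, 150, 151, 152, 152, 150, 150, 150, 150, 152, 151, 150, 150, 152, 149, 149, 150, 151, 150, 151, 151, 151, 149, 149, 150, 154, 150, 150, 150, 151, 153, 153, 152, 152, 150, 151]
```

```bash
python3 - <<'E'
from h import *
c=get_calibration("wrist"); p=(.5545,.2213,.684)
f=lambda pt:proj(c,panel(p,pt))[0].round(1)
print("back edge desk",f([.0875/np.cos(.32)+.003,0,0]),"rim in top",f([.079,0,.009]),"rim in bottom",f([.079,0,0]),"rim out",f([.083,0,.009]))
for x in(.076,.073,.070): print(x,"top z20",f([x,0,.02]),"bottom",f([x,0,0]),"z26",f([x,0,.026]),"z30",f([x,0,.03]))
im=cv2.imread("pics/f3.png").mean(2).astype(int)
for r in(130,140,160,180,200): print(r,im[r,165:215].tolist(),im[r,298:350].tolist())
for k in(235,): print(im[70:105,k].tolist())
s,y,M=toolyaw(); print(s["tool_pos"],y)
E
```

```text
back edge desk [256.2  66. ] rim in top [256.1 102.5] rim in bottom [256.   97.2] rim out [256.1  94.9]
0.076 top z20 [256.1 115.6] bottom [256.  102.6] z26 [256.2 120.1] z30 [256.2 123.3]
0.073 top z20 [256.1 121.3] bottom [256.  107.8] z26 [256.2 125.9] z30 [256.2 129.2]
0.07 top z20 [256.1 126.8] bottom [256. 113.] z26 [256.1 131.6] z30 [256.2 135. ]
130 [165, 165, 166, 159, 152, 160, 183, 207, 216, 214, 213, 213, 213, 198, 174, 170, 150, 140, 168, 167, 160, 149, 151, 144, 148, 168, 176, 174, 170, 174, 178, 178, 177, 178, 180, 176, 177, 178, 178, 178, 178, 178, 177, 179, 178, 177, 180, 178, 177, 179] [222, 223, 222, 221, 222, 222, 222, 222, 222, 222, 222, 222, 223, 229, 237, 240, 240, 240, 236, 226, 229, 239, 229, 191, 108, 100, 110, 109, 108, 112, 110, 110, 110, 111, 118, 141, 164, 163, 165, 154, 150, 157, 144, 120, 117, 125, 126, 125, 129, 126, 126, 128]
140 [166, 163, 163, 165, 163, 153, 144, 157, 189, 216, 213, 212, 213, 214, 213, 197, 161, 156, 157, 156, 152, 132, 91, 88, 91, 116, 153, 175, 177, 166, 152, 151, 150, 152, 151, 151, 150, 152, 151, 149, 151, 152, 151, 152, 149, 1
[... 1357 characters left out ...]
4, 164, 163, 164, 163, 164, 162, 164, 165, 165, 159, 155, 176, 197, 192, 180, 203, 206, 195, 166, 153, 152, 153, 149, 149, 148, 148, 144, 143, 146, 146, 147, 150, 151, 150, 152, 150, 152, 151, 152, 150, 149, 152] [150, 153, 151, 150, 151, 153, 152, 150, 150, 149, 145, 148, 141, 123, 107, 109, 109, 110, 112, 112, 109, 114, 136, 165, 163, 162, 165, 160, 144, 121, 120, 131, 129, 131, 132, 131, 130, 127, 130, 130, 132, 128, 128, 131, 134, 159, 183, 182, 182, 183, 182, 182]
[82, 119, 137, 144, 147, 156, 162, 168, 169, 168, 169, 172, 175, 174, 175, 174, 179, 214, 230, 218, 210, 129, 84, 84, 92, 121, 149, 159, 169, 170, 171, 167, 163, 158, 150]
[0.54043396 0.21080675 0.33446174] -0.8859802017380427
```

```bash
python3 -m handwheel '[[0,0,0.08,0,1],[0.08,0.06,0.03,0,1],[0.1,0.08,0.04,0,1],[0,0,0,0,1],[0,0,0,0,1]]';python3 -m handwheel '[[0,0,-0.08,0,1],[0,0,0,0,1],[0,0,0,0,1]]'
cat > fit.py <<'E'
from h import *
im=np.ascontiguousarray(read_camera("wrist")[:,:,::-1]); cv2.imwrite("pics/fx.png",im); g=im.mean(2).astype(int)
c=get_calibration("wrist"); p=(.5545,.2213,.684); f=lambda pt:proj(c,panel(p,pt))[0,1].round(1)
print("pred rim out/in",f([.083,0,.009]),f([.079,0,.009]),"top edge",[f([x,0,.02]) for x in(.073,.076)],"bot edge",[f([x,0,0]) for x in(.073,.076)])
for k in(235,275): print(g[86:135,k].tolist())
E
python3 fit.py
```

```text
t: 27.98
tool_pos: [0.5421, 0.2122, 0.3354]
orientation: [-2.959, -1.055, 0.0]
force: [-0.2, 0.3, -1.5]
opening: 0.0404
gripper_force: 12.4
t: 28.35
tool_pos: [0.5421, 0.2122, 0.3352]
orientation: [-2.959, -1.055, -0.001]
force: [-3.2, 0.0, 3.7]
opening: 0.0403
gripper_force: 12.6
pred rim out/in 99.4 106.9 top edge [np.float64(125.6), np.float64(120.0)] bot edge [np.float64(111.8), np.float64(106.7)]
[174, 174, 176, 173, 166, 201, 226, 218, 212, 180, 95, 85, 90, 111, 139, 155, 166, 172, 171, 170, 163, 161, 149, 141, 166, 146, 143, 144, 143, 142, 146, 143, 142, 142, 143, 145, 161, 218, 241, 244, 228, 241, 237, 189, 177, 177, 180, 179, 179]
[174, 175, 175, 172, 166, 203, 231, 236, 237, 232, 122, 83, 84, 103, 134, 150, 162, 167, 164, 166, 165, 161, 152, 139, 132, 142, 143, 143, 144, 143, 143, 145, 143, 143, 146, 144, 164, 225, 241, 240, 215, 222, 223, 223, 223, 223, 223, 223, 224]
```

```bash
python3 -m handwheel '[[0,0,0,0,0.5],[0,0,0,0,0.45],[0,0,0,0,0.4],[0,0,0,0,0],[0,0,0,0,0],[0,0,0,0,0],[0,0,0,0,0]]'; python3 -m handwheel '[[0,0,1,0,0],[0,0,2,0,0],[0,0,3,0,0],[0,0,3,0,0],[-4,-3.3,4,0,0],[-4,-3.3,2,0,0],[0,0,0,0,0],[0,0,0,0,0]]'
python3 - <<'E'
from h import *
im=np.ascontiguousarray(read_camera("wrist")[:,:,::-1]); cv2.imwrite("pics/r1.png",im); g=im.mean(2).astype(int)
c=get_calibration("wrist"); p=(.5545,.2213,.684); f=lambda pt:proj(c,panel(p,pt)).round(1).tolist()
print("guard top corners",f([[x,y,.02] for x in(.076,-.076) for y in(.035,-.035)]))
print("rim in corners",f([[x,y,.009] for x in(.079,-.079) for y in(.037,-.037)]), "ears top outer",f([[0,.025,.045],[0,-.025,.045]]))
u=int(f([0,0,.02])[0][0]); print(u,g[0:215,u-18].tolist()); print("u+18",g[110:215,u+18].tolist())
E
```

```text
t: 29.28
tool_pos: [0.542, 0.2121, 0.3343]
orientation: [-2.959, -1.055, 0.001]
force: [0.3, 0.3, 0.4]
opening: 0.0904
gripper_force: 0.0
t: 30.28
tool_pos: [0.464, 0.1477, 0.4842]
orientation: [2.959, 1.054, 0.004]
force: [-0.2, 1.1, -0.3]
opening: 0.0927
gripper_force: 0.0
guard top corners [[216.9, -3.1], [293.3, -2.9], [226.8, 146.7], [283.2, 146.8]]
rim in corners [[215.8, -7.1], [294.4, -7.0], [226.1, 144.9], [283.9, 145.0]] ears top outer [[230.1, 89.9], [279.9, 90.0]]
255 [159, 216, 217, 215, 224, 224, 224, 225, 224, 224, 224, 225, 224, 224, 225, 225, 224, 224, 225, 225, 225, 225, 224, 224, 225, 225, 225, 225, 225, 226, 225, 225, 225, 227, 225, 226, 225, 226, 226, 225, 225, 226, 226, 225, 225, 226, 227, 226, 225, 216, 223, 227, 228, 228, 229, 227, 228, 228, 225, 228, 227, 227, 227, 228, 228, 227, 196, 165, 161, 164, 163, 162, 164, 165, 165, 161, 162, 163, 164, 164, 163, 163, 164, 161, 163, 164, 164, 163, 163, 163, 161, 162, 164, 161, 165, 166, 163, 164, 162, 162, 157, 156, 169, 215, 227, 226, 227, 225, 226, 226, 228, 226, 226, 226, 227, 228, 207, 226, 228, 227, 228, 227, 227,
[... 291 characters left out ...]
166, 167, 168, 170, 170, 167, 168, 168, 169, 168, 166, 165, 166, 166, 164, 167, 166, 169, 166, 167, 168, 165, 166, 169, 167, 167, 167, 166, 166, 167, 167, 167, 167, 166]
u+18 [217, 225, 226, 227, 227, 228, 214, 225, 227, 226, 226, 226, 227, 227, 226, 227, 226, 226, 226, 226, 226, 225, 225, 225, 227, 226, 225, 228, 226, 227, 227, 227, 227, 226, 226, 227, 228, 225, 162, 145, 144, 168, 169, 170, 169, 168, 169, 169, 170, 169, 170, 170, 168, 170, 170, 169, 169, 169, 167, 171, 169, 169, 168, 169, 170, 170, 170, 169, 149, 124, 123, 135, 133, 137, 135, 133, 134, 130, 131, 129, 131, 133, 133, 134, 136, 132, 134, 136, 136, 134, 135, 136, 135, 137, 136, 136, 136, 132, 134, 134, 131, 130, 132, 128, 132]
```

```bash
python3 -m handwheel '[[-1.5,-1.2,3,0,0],[-1.5,-1.2,0,0,0],[0,0,0,0,0],[0,0,0,0,0]]'
python3 - <<'E'
from h import *
im=np.ascontiguousarray(read_camera("wrist")[:,:,::-1]); cv2.imwrite("pics/r2.png",im); g=im.mean(2).astype(int)
c=get_calibration("wrist"); p=(.5545,.2213,.684); f=lambda pt:proj(c,panel(p,pt)).round(1).tolist()
print("guard top corners",f([[x,y,.02] for x in(.076,-.076) for y in(.035,-.035)]))
print("rim in corners",f([[x,y,.009] for x in(.079,-.079) for y in(.037,-.037)]),"rim out ends",f([[.083,0,.009],[-.083,0,.009]]))
for k in(238,272): print(k,"top",g[0:40,k].tolist(),"bot",g[125:165,k].tolist())
for r in(35,55,110,130): print(r,g[r,205:235].tolist(),g[r,275:305].tolist())
E
```

```text
t: 30.82
tool_pos: [0.4345, 0.1242, 0.5119]
orientation: [-2.959, -1.055, 0.003]
force: [-0.1, 0.1, -0.6]
opening: 0.0929
gripper_force: 0.0
guard top corners [[219.9, -38.7], [292.0, -38.6], [228.7, 113.5], [282.6, 113.5]]
rim in corners [[218.9, -41.6], [293.0, -41.5], [227.9, 112.7], [283.3, 112.7]] rim out ends [[256.0, -46.9], [255.6, 115.6]]
238 top [233, 233, 233, 233, 234, 234, 233, 233, 233, 233, 234, 233, 233, 230, 211, 235, 235, 235, 234, 235, 235, 234, 235, 235, 235, 234, 236, 234, 235, 233, 206, 171, 169, 171, 168, 169, 170, 169, 168, 169] bot [177, 176, 178, 176, 178, 177, 176, 178, 177, 178, 175, 175, 176, 176, 176, 175, 175, 175, 176, 178, 177, 179, 177, 174, 150, 126, 120, 122, 147, 191, 163, 170, 178, 178, 180, 178, 179, 177, 176, 178]
272 top [231, 231, 231, 231, 231, 231, 231, 232, 232, 232, 232, 232, 232, 230, 215, 232, 232, 232, 233, 232, 233, 234, 233, 232, 232, 234, 233, 233, 233, 232, 224, 217, 215, 215, 216, 216, 214, 216, 215, 216] bot [177, 179, 178, 179, 180, 177, 178, 177, 179, 177, 179, 179, 178, 178, 177, 179, 178, 178, 178, 177, 178, 177, 178, 178, 17
[... 599 characters left out ...]
33, 106, 102, 108, 127, 147, 152, 165, 193, 217, 208, 154, 114, 124, 125, 124, 123, 122]
110 [176, 176, 176, 176, 177, 174, 176, 176, 175, 178, 177, 163, 149, 183, 204, 190, 187, 188, 180, 159, 144, 135, 128, 177, 207, 214, 237, 238, 237, 237] [235, 236, 236, 235, 235, 226, 217, 213, 142, 108, 133, 156, 158, 155, 169, 197, 206, 196, 151, 146, 176, 180, 178, 177, 178, 176, 177, 178, 179, 179]
130 [213, 214, 213, 212, 211, 215, 212, 213, 219, 204, 156, 120, 118, 118, 128, 148, 171, 177, 175, 177, 176, 175, 176, 174, 175, 175, 177, 175, 178, 177] [179, 179, 178, 178, 180, 177, 178, 178, 178, 180, 178, 179, 179, 178, 179, 180, 180, 177, 159, 139, 141, 144, 143, 144, 143, 140, 137, 138, 137, 135]
```

```bash
python3 -m handwheel '[[3.5,2.9,2,0,0],[3.5,2.9,0,0,0],[0,0,0,0,0],[0,0,0,0,0]]'
cat > pnp.py <<'E'
from h import *
im=np.ascontiguousarray(read_camera("wrist")[:,:,::-1]); cv2.imwrite("pics/r3.png",im); g=im.mean(2)
c=get_calibration("wrist"); p=(.5545,.2213,.684); f=lambda pt:proj(c,panel(p,pt))
G=lambda x,y:f([[x,y,.02]])[0]
# sub-pixel guard edges: search along the panel direction across each predicted edge for the steepest gradient
gb=cv2.GaussianBlur(g,(3,3),0).astype(np.float32)
def edge(pa,pb):
    t=np.linspace(0,1,81); L=pa+(pb-pa)*t[:,None]; v=cv2.remap(gb,L[:,:1].astype(np.float32),L[:,1:].astype(np.float32),cv2.INTER_LINEAR).ravel()
    d=np.gradient(v); i=np.argmin(d); return L[i],-d[i],t[i]
def line(pts):
    v=cv2.fitLine(np.array(pts,np.float32),cv2.DIST_HUBER,0,.01,.01).ravel(); return np.cross([*v[2:],1],[*(v[2:]+v[:2]),1])
S=[]
for sx in(1,-1): S.append([edge(G(sx*.066,y),G(sx*.083,y))[0] for y in np.linspace(-.025,.025,11)])
for sy in(1,-1): S.append([edge(G(x,sy*.028),G(x,sy*.0395))[0] for x in np.r_[np.linspace(-.07,-.03,7),np.linspace(.03,.07,7)]])
l=[line(s) for s in S]
X=lambda a,b:(lambda q:q[:2]/q[2])(np.cross(a,b))
uv=np.array([X(l[i],l[j]) for i in(0,1) for j in(2,3)]); obj=np.array([[x,y,.02] for x in(.076,-.076) for y in(.035,-.035)])
print("obs",uv.round(1).tolist()); print("pred",f(obj).round(1).tolist())
fl=192/np.tan(np.radians(c["fovy"]/2)); K=np.array([[fl,0,c["cx"]],[0,fl,c["cy"]],[0,0,1]])
ok,r,t=cv2.solvePnP(obj,uv,K,None); P=np.array(c["pose"]); Rg=P[:3,:3]@cv2.Rodrigues(r)[0]; tg=P[:3,:3]@t.ravel()+P[:3,3]
Rp=R.from_rotvec([0,0,p[2]]).as_matrix()@RP; print("guard in panel: pos mm",((tg-panel(p,[0,0,0])[0])@Rp*1000).round(1),"rotvec",R.from_matrix(Rp.T@Rg).as_rotvec().round(3))
E
python3 pnp.py; python3 -c "
import cv2;g=cv2.imread('pics/r3.png').mean(2).astype(int)
print(g[10:50,240].tolist(),g[150:190,240].tolist())"
```

```text
t: 31.38
tool_pos: [0.5041, 0.182, 0.5319]
orientation: [-2.959, -1.056, 0.004]
force: [-0.2, -0.6, 0.4]
opening: 0.0926
gripper_force: 0.0
obs [[225.3, 66.6], [286.5, 66.6], [232.4, 177.6], [279.6, 177.0]]
pred [[225.5, 65.3], [286.7, 65.4], [232.0, 176.6], [279.6, 176.6]]
guard in panel: pos mm [-1.3  0.2  0. ] rotvec [ 0.013 -0.003  0.003]
[172, 172, 171, 172, 173, 171, 171, 171, 173, 174, 175, 176, 174, 176, 173, 172, 173, 174, 172, 174, 174, 173, 166, 160, 158, 159, 158, 160, 160, 158, 158, 159, 160, 159, 160, 156, 129, 134, 150, 164] [221, 222, 238, 236, 235, 235, 236, 235, 234, 235, 235, 235, 235, 235, 235, 235, 235, 235, 235, 235, 235, 235, 235, 234, 235, 235, 230, 206, 162, 174, 176, 175, 174, 175, 174, 176, 174, 176, 177, 177]
```

```bash
python3 -c "
from plant import job; print(job.close_job())"
```

```text
the job is handed in; nothing more can be done
None
```

The job is handed in at about 31 s of robot time: pictures showed the off bar had released all three keys and then all three latched after I pushed bottom, middle and top, and the guard measured flat and within about 1.5 mm of the panel's centre, but I did not check its hooks under the lip separately and the hand-in returned no verdict.

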